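# Tighten the deep nut in the green pump housing to its marks

### The job

Tighten the nut deep down in the green pump housing: turn the red-handled extension that already stands on it clockwise, seen from above, until its handle lies in line with the two white marks on top of the housing (less than a quarter turn). Let go and leave the extension standing upright, fully down on the nut, and leave the blue-handled extension in the grey housing as it is.

Things in the scene. Friction and masses are not known exactly. Their poses are not given: they have to be found in the camera images.
- red_extension: Loose steel T-extension (0.45 kg), red handle, upright in the green housing, socket on the nut. Origin on its axis at the lower end, 19 mm above the table; z up, x along the handle bar: 80 long (x), 16 thick (y), 26 tall, 190-216 mm above the origin; 26 mm collar under it, 16 mm shaft. Half a turn is the same. It can lean 10 mm on top and rights itself; the socket has 7 degrees play on the nut.
- green_housing: Green cast pump housing fixed to the table: round foot 150 mm across, barrel 90, top flange 140, 110 mm tall, upright bore 52 mm wide, 95 deep. Origin on the bore's axis at table height; z up; x along the two white marks (36 x 7 mm, on top of the flange, 31 to 67 mm from the axis on opposite sides).
- nut (a joint): Turning of the nut (30 mm across flats, 22 mm tall, on the bore's floor, fixed to its axis), rad: 0 at the start, grows clockwise seen from above (tightening). At the start the handle is 40 to 69 degrees short of the marks. Light drag (0.08 N m), no spring, stays where it is left; range -0.6 to 2.4.
- blue_handle_end (a point): End of the handle bar (40 mm from its axis, mid-height, 222 mm above the table) of a second, equal extension with a blue handle, standing in an equal but grey housing; to be left alone. x points outward along the bar.
There are look-alikes about, which are no part of the job. What is shaped like the green_housing but pink is not meant.

How it is judged:
At the end, for the whole second after the job is handed in: Red handle in line with the green housing's white marks within 11 degrees, nut turned clockwise with it (joint nut 0.4 to 1.5 rad); red extension at rest, upright within 0.1 rad, its lower end within 12 mm of the bore's axis and below 26 mm above the table (fully down on the nut) (angle between the x axis of red_extension and the x axis of green_housing, either way round below 0.19 rad and value of joint nut between 0.4 and 1.5 rad and angle between red_extension's own z axis and vertical below 0.1 rad and z of red_extension in the frame of green_housing below 0.026 m and horizontal distance between red_extension and green_housing below 0.012 m and linear speed of red_extension below 0.03 m/s); the robot touches nothing.
It fails at once if the blue-handled extension is disturbed: the end of its handle moves by more than 20 mm (distance of blue_handle_end from where it was at the start of the episode above 0.02 m).
It also fails if it takes over 35 s, if anything falls off the work surface, if the arm or the gripper's body presses on something with over 40 N, if the wrist force passes 120 N, or if a joint passes its speed limit or range.

### The arm

A 6-joint arm with a two-finger parallel gripper is mounted at the origin on the work surface. World frame = base frame: x ahead of the robot, y to its left, z up, the work surface at z = 0. Lengths are in m, angles in rad, forces in N, time in s.
With the tool pointing down it reaches from about 0.35 to 0.975 m from the base axis. Payload 4.9 kg.
Tool frame: the origin (TCP) lies at the centre of the arm's flange, where the gripper is bolted on; the fingertips stand 173 mm ahead of it and the grasp point (between the pads) lies 155 mm ahead of it (ctrl.finger_overhang is the distance from the TCP to the fingertips, in m); z points along the fingers, y is the direction in which the jaws open and shut (so a half turn about z gives the same grasp; the last joint's range is limited). The gripper opens to 85 mm and grips with 20 to 120 N. Pads are 22 mm wide; open, the fingers measure 114 mm over their backs; the gripper's body (76 mm by 85 mm) begins 54 mm behind the grasp point. The pads swing forward as they close: fully open they stand 13 mm farther back than shut.
Start: joints at [1.068, 0.053, 1.613, -0, 1.476, -0.119], TCP at [0.234, 0.58, 0.405] pointing down, gripper open.
Joint ranges: [-3.01, 3.01], [-1.01, 2.22], [0.06, 2.58], [-1.02, 4.17], [0.09, 2.62], [-3.14, 3.14]. Speed limits (rad/s): [2.57, 2.57, 3.14, 3.14, 3.14, 3.14].

### API

Orientations are given as a rotation vector (axis times angle).
In Python, from station import ctrl, eyes, spotter gives the robot as it stands.
- The arm moves only by the shell command python3 -m crank 'ROWS' [FORCE]. ROWS is JSON, a list of rows, each a list of 7 numbers: the turn, a rotation vector about the tool's x, y, z in rad, then the shift along the tool's x, y, z in mm, then the closure, from -1 (fully open) to 1 (shut). A call has 1 to 8 rows; each row shifts and turns the pose as measured when the row begins, along the tool's axes as they then stand; what a row does not reach is not made up. A row lasts 1/12 s, in which the tool goes at most 41.7 mm and 7.16 degrees, less where a joint would pass 70% of its speed; a pose out of reach is approached as far as the arm can. A call is refused whole if a number of a shift passes 41.7 or a number of a turn 0.125, either way. A call with a gripper value outside its range is refused whole. The fingers move at their own pace and stop on an object; FORCE is the grip in N (left out, the last holds). Time passes only in rows, so rows that do not move let the fingers close. It gives the time, the measured TCP pose, the force and the opening at its end, in the units of the state.
- ctrl.get_obs(): the state, without advancing time (a new reading comes with each control period).
- eyes.get_image(name): name is "scene" or "top" or "wrist"; returns a dict with "image" (384x512x3 uint8, red, green, blue), "vertical_fov" (degrees; the focal length in pixels is half the picture's height over the tangent of half this angle, whatever the lens; pixels are square), "cx", "cy" (the principal point, pixels), "rvec" (rotation vector, rad) and "tvec" (3), from world to camera coordinates, as OpenCV has them; the wrist camera has in their place "mount" (4x4, takes a point from camera to tool coordinates, whose origin is the TCP and whose axes are the flange's). Camera axes: x right, y down, z forward; pixel columns grow to the right and rows downward; lengths in m; the calibration is good to about 2 mm. A picture is of the moment at which its call begins: read the wrist's pose just before it. There is no depth.
- ctrl.finish_job(): hands the job in, once; it reports no verdict.
Trained networks look in a picture, given as the dict that the camera call returned (one of the last four; its "shot" number tells which), for a name from the list of things; names that differ only in an ending like _2 or _b are one class to them, and where a whole thing is asked for, a point or a joint stands for the part that bears it (a point fixed in the world has none). Each returns a list of dicts, best first, with "confidence" (0 to 1); they miss things now and then, are a little off and sometimes report something else, mostly with a low value. They report only what shows in the picture. A call takes as long as a camera call. They do not tell look-alikes from the thing itself.
- spotter.look_for(query, picture): "centre" ([x, y, z] in m, in world coordinates, good to about 4 mm: the middle of the surface that is visible of it).
- spotter.outline_of(query, picture): "region" (384x512 bool, what is visible of it).
- spotter.mark_of(query, picture): "centre" ([x, y, z] in m, in world coordinates, good to about 4 mm: a listed point, or the origin of a listed thing).
The state is a dict: "t": time; "q": joint angles; "dq": joint speeds; "effort": joint torques, N m; "tool_pos": TCP position; "tool_rot": TCP orientation; "contact_force": force on the tool from outside, world axes, zero at the start; "wrist_torque": the same for the moment, N m; "opening": finger opening in m.
Only numpy, scipy, OpenCV 4.12 (cv2) and the standard library are available. Lean on these libraries where they do the work, as an engineer would, in place of code of your own. Each camera call takes 0.05 s, during which the arm holds its last target.

## Working session

There is one attempt and no reset: what is moved stays moved. The work goes in short steps, Python scripts to look and compute and a shell command to move; the robot and the scene stay as the last step left them, time stands still between calls to the robot, and variables do not carry over. Pictures are saved under pics/ and viewed, and the job is handed in when it is done.

```bash
ls; mkdir -p pics
python3 - <<'E'
from station import ctrl, eyes, spotter
import cv2
o=ctrl.get_obs(); print(o)
for n in ["scene","top"]:
    p=eyes.get_image(n); cv2.imwrite(f"pics/{n}0.png",p["image"][:,:,::-1]); print(n,p["vertical_fov"],p["cx"],p["cy"],p["rvec"],p["tvec"])
    for q in ["red_extension","green_housing","blue_handle_end","nut"]:
        print(q,[(r["confidence"],r["centre"]) for r in spotter.mark_of(q,p)],[(r["confidence"],r["centre"]) for r in spotter.look_for(q,p)])
E
```

```text
pics
{'t': 0.0, 'q': array([ 1.06800496e+00,  5.33472247e-02,  1.61427677e+00,  4.99478755e-06,
        1.47596466e+00, -1.19016547e-01]), 'dq': array([ 0.00092912,  0.00123918,  0.00028219,  0.00085149, -0.00090385,
       -0.00073816]), 'effort': array([-9.18812248e-05, -3.93663812e+01, -3.70175922e+01, -1.09520799e-04,
        6.87463616e-03, -3.19847445e-06]), 'tool_pos': array([0.23389615, 0.57930142, 0.40347892]), 'tool_rot': array([-5.99022535e-01, -3.08332638e+00,  2.98201721e-03]), 'contact_force': array([-0.18060829,  0.6484806 ,  0.01081099]), 'wrist_torque': array([ 0.01593092, -0.02311821,  0.04970096]), 'opening': 0.08548482686679156}
scene 48.11733405720806 265.10847169441644 189.9157266916743 [ 2.27695663  0.37237342 -0.16660243] [-0.47261758 -0.01609224  1.23512686]
red_extension [] [(0.61, [0.5419, -0.1422, 0.2144])]
green_housing [(0.85, [0.3453, 0.0313, -0.0011]), (0.74, [0.5334, -0.1384, -0.001])] [(0.89, [0.549, -0.165, 0.1079]), (0.84, [0.3578, 0.0078, 0.088])]
blue_handle_end [(0.92, [0.5949, 0.2229, 0.22])] [(0.63, [0.5596, 0.2051, 0.211])]Traceback (most recent call last):
  File "<stdin>", line 7, in <module>
ValueError: it knows: blue_handle_end, green_housing, red_extension
```

Run:
```python
from station import ctrl, eyes, spotter
import cv2
for n in ["top"]:
    p=eyes.get_image(n); cv2.imwrite(f"pics/{n}0.png",p["image"][:,:,::-1]); print(n,p["vertical_fov"],p["cx"],p["cy"],p["rvec"],p["tvec"])
    for q in ["red_extension","green_housing","blue_handle_end"]:
        print(q,[(r["confidence"],r["centre"]) for r in spotter.mark_of(q,p)],[(r["confidence"],r["centre"]) for r in spotter.look_for(q,p)])
```

```text
top 52.6893058459043 249.37361141990536 198.52818654860792 [ 2.13238807 -2.18270926  0.11184891] [0.02071688 0.50476303 1.01396086]
red_extension [(0.64, [0.5385, -0.1365, 0.0203])] [(0.81, [0.5346, -0.135, 0.2236])]
green_housing [(0.85, [0.3399, 0.0329, -0.0009]), (0.63, [0.5346, -0.1397, 0.0035])] [(0.86, [0.5172, -0.1253, 0.1097]), (0.79, [0.3404, 0.0354, 0.1082])]
blue_handle_end [(0.89, [0.6013, 0.216, 0.2227])] [(0.94, [0.5633, 0.1959, 0.231])]
```

View pics/scene0.png

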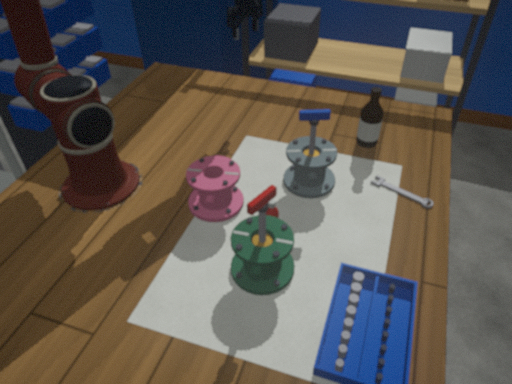

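View pics/top0.png

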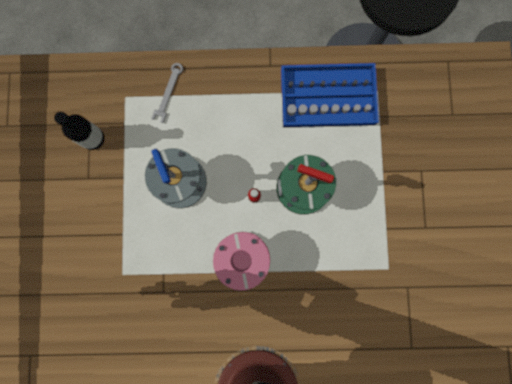

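Candidates, in top-view pixels: the green housing (308,183) with the red T-handle (316,173) on it, the pink look-alike housing (241,260), the grey housing with the blue handle (175,178), and a small red item (254,195). I choose the green one with the red bar. Next I check it in a close crop and measure the angles.

```bash
cat > h.py <<'E'
import numpy as np,cv2
from scipy.spatial.transform import Rotation as R
def K(p):
    f=192/np.tan(np.radians(p["vertical_fov"])/2)
    return np.array([[f,0,p["cx"]],[0,f,p["cy"]],[0,0,1.]])
def ext(p,obs=None):
    if "rvec" in p: return cv2.Rodrigues(np.array(p["rvec"],float))[0],np.array(p["tvec"],float)
    T=np.eye(4);T[:3,:3]=R.from_rotvec(obs["tool_rot"]).as_matrix();T[:3,3]=obs["tool_pos"]
    M=np.linalg.inv(T@np.array(p["mount"]));return M[:3,:3],M[:3,3]
def rect(p,z,c,half=0.11,s=500,obs=None):
    # metric view of plane z: image right=-y, up=+x
    r,t=ext(p,obs);H=K(p)@np.c_[r[:,0],r[:,1],r[:,2]*z+t]
    k=2*half/s
    A=np.array([[0,-k,c[0]+half],[-k,0,c[1]+half],[0,0,1.]])
    return cv2.warpPerspective(p["image"],H@A,(s,s),flags=cv2.WARP_INVERSE_MAP|cv2.INTER_LINEAR),A
def line(mask,A):
    v,u=np.nonzero(mask);P=(A@np.c_[u,v,np.ones(len(u))].T)[:2].T
    m=P.mean(0);w,V=np.linalg.eigh(np.cov((P-m).T));d=V[:,1]
    (a,b),(w_,h_),_=cv2.minAreaRect(np.c_[u,v].astype(np.float32))
    mid=(A@[a,b,1])[:2]
    return mid,np.degrees(np.arctan2(d[1],d[0]))%180,2*np.sqrt(3*w[::-1]),(w_,h_)
E
python3 - <<'E'
from h import *
from station import ctrl, eyes, spotter
p=eyes.get_image("top"); c=(0.535,-0.138)
a,A=rect(p,0.235,c); b,B=rect(p,0.110,c)
cv2.imwrite("pics/rect0.png",np.hstack([a,b])[:,:,::-1][:, :, :].copy()[::1,::1][:500,:1000] if 0 else cv2.resize(np.hstack([a,b])[:,:,::-1],(800,400)))
hs=cv2.cvtColor(a,cv2.COLOR_RGB2HSV); m=((hs[...,0]<8)|(hs[...,0]>172))&(hs[...,1]>150)&(hs[...,2]>70)
n,l,st,_=cv2.connectedComponentsWithStats(m.astype(np.uint8)); print("red",line(l==1+np.argmax(st[1:,4]),A))
hs=cv2.cvtColor(b,cv2.COLOR_RGB2HSV)
yy,xx=np.mgrid[:500,:500]; W=B@np.stack([xx,yy,np.ones_like(xx)]).reshape(3,-1); rr=np.hypot(W[0]-c[0],W[1]-c[1]).reshape(500,500)
m=(hs[...,1]<60)&(hs[...,2]>110)&(rr<.066)&(rr>.03)
n,l,st,ce=cv2.connectedComponentsWithStats(m.astype(np.uint8))
for i in range(1,n):
    if st[i,4]>60: print(st[i,4],line(l==i,B))
E
```

```text
red (array([ 0.53270932, -0.13701336]), np.float64(68.67690690520475), array([0.07731006, 0.01712544]), (180.9169464111328, 41.959861755371094))
1527 (array([ 0.58778548, -0.13471675]), np.float64(6.994798937128479), array([0.02484455, 0.01178544]), (59.27754592895508, 28.997549057006836))
2222 (array([ 0.48732255, -0.14239554]), np.float64(4.265016918758107), array([0.03543908, 0.01201841]), (82.07659912109375, 28.712560653686523))
```

View pics/rect0.png

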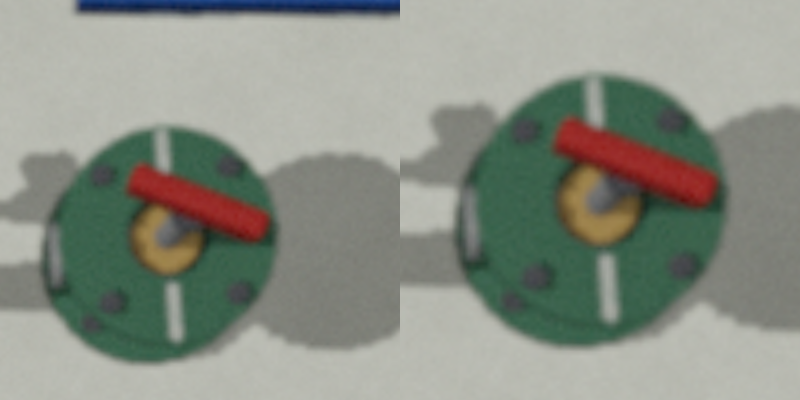

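The crop confirms it: the red bar sits over the brass nut in the green housing with the two white marks. The marks lie at about 4.4° and the bar at about 68.7°, so the turn is about 64° clockwise.

```bash
cat > goal.py <<'E'
import sys
from h import *
from station import ctrl
def show(x,y,z,barang):
    o=ctrl.get_obs();r=R.from_rotvec(o["tool_rot"]).as_matrix()
    print("t",o["t"],"pos",o["tool_pos"].round(4),"q",o["q"].round(3),"F",o["contact_force"].round(1),"T",o["wrist_torque"].round(2),"open",round(o["opening"],4))
    xa=np.degrees(np.arctan2(r[1,0],r[0,0]));print("tool x yaw",xa.round(2),"z ax",r[:,2].round(4))
    d=(barang-xa+90)%180-90
    print("turn about tool z (deg):",-d, "rad",np.radians(-d)," alt",np.radians(-d-np.sign(-d)*180))
    D=np.array([x,y,z])-o["tool_pos"]; print("shift now mm",(r.T@D*1000).round(1))
    for dd in (d,d-180*np.sign(d)):
        r2=r@R.from_rotvec([0,0,-np.radians(dd)]).as_matrix();print("shift after turn",(r2.T@D*1000).round(1))
    # tilt correction
    tl=R.align_vectors([[0,0,-1]],[r[:,2]])[0].as_rotvec();print("tilt fix in tool",(r.T@tl).round(4))
if __name__=="__main__": show(*map(float,sys.argv[1:]))
E
python3 goal.py 0.536 -0.139 0.50 68.7
```

```text
t 0.75 pos [0.234  0.5795 0.4047] q [ 1.068  0.053  1.613  0.     1.476 -0.119] F [-0.  -0.1  0.1] T [-0.01  0.03 -0.03] open 0.0854
tool x yaw 158.01 z ax [ 0.  0. -1.]
turn about tool z (deg): 89.31002701005507 rad 1.5587540263705277  alt -1.5828386272192654
shift now mm [-549.1 -553.2  -95.3]
shift after turn [-559.7  542.4  -95.3]
shift after turn [ 559.7 -542.4  -95.3]
tilt fix in tool [ 0. -0.  0.]
```

```bash
python3 -m crank '[[0,0,0.12,0,0,-16,-1],[0,0,0.12,0,0,-16,-1],[0,0,0.12,0,0,-16,-1],[0,0,0.12,0,0,-16,-1],[0,0,0.12,0,0,-16,-1],[0,0,0.12,0,0,-16,-1],[0,0,0.12,0,0,0,-1],[0,0,0.12,0,0,0,-1]]' && python3 -m crank '[[0,0,0.12,0,0,0,-1],[0,0,0.12,0,0,0,-1],[0,0,0.12,0,0,0,-1],[0,0,0.12,0,0,0,-1],[0,0,0.12,0,0,0,-1],[0,0,0,0,0,0,-1]]'; python3 goal.py 0.536 -0.139 0.50 68.7
```

```text
t: 1.42
tool_pos: [0.2339, 0.5793, 0.5034]
tool_rot: [2.001, 2.421, -0.006]
contact_force: [-0.3, 0.4, -0.3]
opening: 0.0855
t: 1.92
tool_pos: [0.2339, 0.5793, 0.506]
tool_rot: [-2.651, -1.686, -0.0]
contact_force: [0.2, -0.1, -0.2]
opening: 0.0856
t 1.9167 pos [0.2339 0.5793 0.506 ] q [ 1.068  0.012  1.488 -0.     1.641  1.506] F [ 0.2 -0.1 -0.2] T [-0.01  0.02 -0.  ] open 0.0856
tool x yaw 64.9 z ax [ 2.e-04  3.e-04 -1.e+00]
turn about tool z (deg): -3.803237916545214 rad -0.06637902388040332  alt 3.0752136297093897
shift now mm [-522.3  578.3    5.9]
shift after turn [-559.5  542.4    5.9]
shift after turn [ 559.5 -542.4    5.9]
tilt fix in tool [ 0.     -0.0003 -0.    ]
```

```bash
python3 -m crank '[[0,0,-0.066,0,0,0,-1],[0,0,0,-28,27,0,-1],[0,0,0,-28,27,0,-1],[0,0,0,-28,27,0,-1],[0,0,0,-28,27,0,-1],[0,0,0,-28,27,0,-1],[0,0,0,-28,27,0,-1],[0,0,0,-28,27,0,-1]]' && python3 -m crank '[[0,0,0,-28,27,0,-1],[0,0,0,-28,27,0,-1],[0,0,0,-28,27,0,-1],[0,0,0,-28,27,0,-1],[0,0,0,-28,27,0,-1],[0,0,0,-28,27,0,-1],[0,0,0,-28,27,0,-1],[0,0,0,-28,27,0,-1]]'; python3 goal.py 0.536 -0.139 0.50 68.7
```

```text
t: 2.58
tool_pos: [0.3437, 0.3262, 0.5032]
tool_rot: [-2.554, -1.829, 0.002]
contact_force: [1.4, 1.3, 0.6]
opening: 0.0855
t: 3.25
tool_pos: [0.4808, 0.031, 0.5059]
tool_rot: [2.524, 1.865, 0.011]
contact_force: [1.3, -0.2, -0.2]
opening: 0.0856
t 3.25 pos [0.4808 0.031  0.5059] q [-0.091 -0.338  1.799  0.002  1.673  0.208] F [ 1.3 -0.2 -0.2] T [-0.06 -0.03 -0.02] open 0.0856
tool x yaw 72.92 z ax [ 0.0076  0.0017 -1.    ]
turn about tool z (deg): 4.219431640916994 rad 0.07364297469682864  alt -3.067949678892965
shift now mm [-146.4  102.6    6. ]
shift after turn [-138.4  113.1    6. ]
shift after turn [ 138.4 -113.1    6. ]
tilt fix in tool [ 0.0068 -0.0039  0.    ]
```

```bash
python3 -m crank '[[0.007,-0.004,0.073,0,0,0,-1],[0,0,0,-28,23,0,-1],[0,0,0,-28,23,0,-1],[0,0,0,-28,23,0,-1],[0,0,0,-28,23,0,-1],[0,0,0,-20,15,0,-1],[0,0,0,0,0,0,-1]]'; python3 goal.py 0.536 -0.139 0.50 68.7
cat > w.py <<'E'
from h import *
from station import ctrl, eyes
import sys
o=ctrl.get_obs();p=eyes.get_image("wrist");c=(0.536,-0.139)
a,A=rect(p,0.235,c,obs=o); b,B=rect(p,0.110,c,obs=o)
n=sys.argv[1]
cv2.imwrite(f"pics/w{n}.png",p["image"][:,:,::-1]);cv2.imwrite(f"pics/wr{n}.png",cv2.resize(np.hstack([a,b])[:,:,::-1],(800,400)))
hs=cv2.cvtColor(a,cv2.COLOR_RGB2HSV); m=((hs[...,0]<8)|(hs[...,0]>172))&(hs[...,1]>150)&(hs[...,2]>70)
k,l,st,_=cv2.connectedComponentsWithStats(m.astype(np.uint8)); print("red",line(l==1+np.argmax(st[1:,4]),A))
hs=cv2.cvtColor(b,cv2.COLOR_RGB2HSV)
yy,xx=np.mgrid[:500,:500]; W=B@np.stack([xx,yy,np.ones_like(xx)]).reshape(3,-1); rr=np.hypot(W[0]-c[0],W[1]-c[1]).reshape(500,500)
m=(hs[...,1]<60)&(hs[...,2]>110)&(rr<.072)&(rr>.025)
k,l,st,ce=cv2.connectedComponentsWithStats(m.astype(np.uint8))
for i in range(1,k):
    if st[i,4]>60: print(st[i,4],line(l==i,B))
E
python3 w.py 1
```

```text
t: 3.83
tool_pos: [0.5359, -0.1456, 0.5059]
tool_rot: [2.581, 1.787, 0.0]
contact_force: [-0.7, 0.1, 0.2]
opening: 0.0853
t 3.8333 pos [ 0.5359 -0.1456  0.5059] q [-3.990e-01 -1.540e-01  1.646e+00 -1.000e-03  1.648e+00 -4.000e-02] F [-0.7  0.1  0.2] T [-0.01  0.06  0.  ] open 0.0853
tool x yaw 69.4 z ax [ 0.0014 -0.0017 -1.    ]
turn about tool z (deg): 0.6998725833013708 rad 0.012215080923047206  alt -3.129377572666746
shift now mm [ 6.2 -2.2  5.9]
shift after turn [ 6.2 -2.3  5.9]
shift after turn [-6.2  2.3  5.9]
tilt fix in tool [ 0.002   0.0011 -0.    ]
red (array([ 0.53743215, -0.1356578 ]), np.float64(68.50898761367978), array([0.07820828, 0.01503915]), (181.389892578125, 36.07553482055664))
2870 (array([ 0.57661097, -0.16244341]), np.float64(52.036675467940455), array([0.13936648, 0.04653095]), (311.3251953125, 114.07882690429688))
1589 (array([ 0.5857267 , -0.13381381]), np.float64(4.410528090767855), array([0.03708706, 0.00827666]), (84.92648315429688, 19.379196166992188))
4759 (array([ 0.48604655, -0.13238091]), np.float64(87.762078273164), array([0.10735418, 0.04210545]), (298.6812438964844, 98.17182922363281))
```

View picture.

View pics/wr1.png

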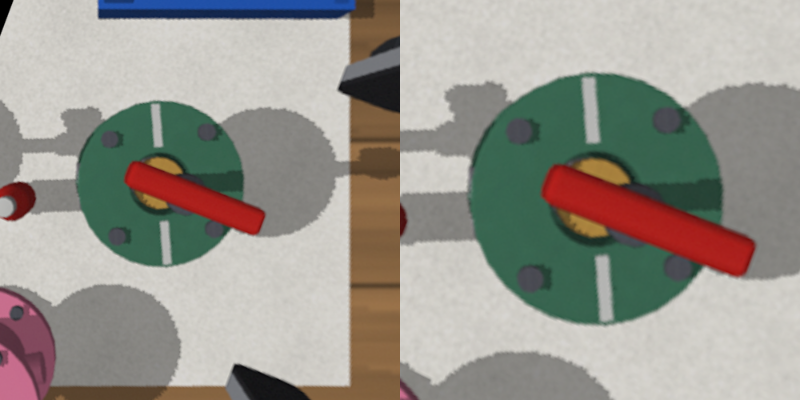

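View pics/w1.png

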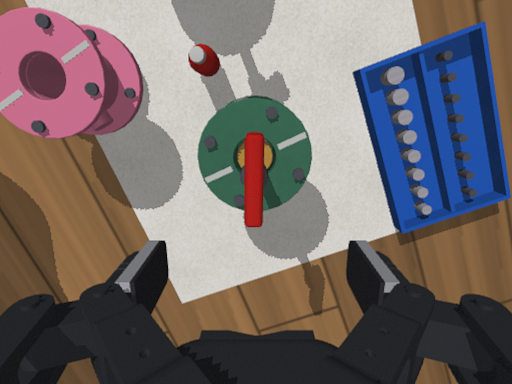

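```bash
python3 -m crank '[[0.002,0.001,0.013,8,-2,30,-1],[0,0,0,0,0,30,-1],[0,0,0,0,0,30,-1],[0,0,0,0,0,15,-1],[0,0,0,0,0,0,-1]]'; python3 goal.py 0.536 -0.137 0.386 68.6
```

```text
t: 4.3
tool_pos: [0.5365, -0.1326, 0.4013]
tool_rot: [2.581, 1.786, 0.01]
contact_force: [0.4, 0.5, 0.1]
opening: 0.0854
t 4.3 pos [ 0.5365 -0.1326  0.4013] q [-0.378 -0.12   1.787  0.003  1.468 -0.018] F [0.4 0.5 0.1] T [ 0.02  0.02 -0.01] open 0.0854
tool x yaw 69.36 z ax [ 7.e-03  7.e-04 -1.e+00]
turn about tool z (deg): 0.7579114645777594 rad 0.013228050495494276  alt -3.128364603094299
shift now mm [-4.3  1.  15.3]
shift after turn [-4.3  1.1 15.3]
shift after turn [ 4.3 -1.1 15.3]
tilt fix in tool [ 0.0063 -0.0031  0.    ]
```

```bash
python3 -m crank '[[0.006,-0.003,0.013,-4,1,8,-1],[0,0,0,0,0,7,-1],[0,0,0,0,0,0,-1]]'; python3 goal.py 0.536 -0.137 0.386 68.6; python3 w.py 2
```

```text
t: 4.55
tool_pos: [0.5359, -0.1349, 0.3868]
tool_rot: [2.591, 1.776, 0.001]
contact_force: [-0.2, 0.8, -0.6]
opening: 0.0858
t 4.55 pos [ 0.5359 -0.1349  0.3868] q [-0.381 -0.109  1.801  0.     1.448 -0.012] F [-0.2  0.8 -0.6] T [ 0.   -0.   -0.04] open 0.0858
tool x yaw 68.86 z ax [ 1.2e-03 -1.0e-04 -1.0e+00]
turn about tool z (deg): 0.2643816596175128 rad 0.004614330442212531  alt -3.1369783231475803
shift now mm [-1.9  0.8  0.8]
shift after turn [-1.9  0.8  0.8]
shift after turn [ 1.9 -0.8  0.8]
tilt fix in tool [ 0.0011 -0.0004 -0.    ]
red (array([ 0.5384739 , -0.13264593]), np.float64(68.54026737948445), array([0.0777755 , 0.01489168]), (180.65367126464844, 35.00334548950195))
2539 (array([ 0.5791023 , -0.16244352]), np.float64(54.67246390980441), array([0.13479812, 0.04312772]), (303.8318176269531, 104.0290756225586))
1536 (array([ 0.58580361, -0.13394367]), np.float64(4.451501764482657), array([0.03684727, 0.00805007]), (84.2132339477539, 18.74930191040039))
62 (array([ 0.53996, -0.06772]), np.float64(177.26227267851453), array([0.01147401, 0.00100975]), (28.0, 2.0))
4530 (array([ 0.48684062, -0.13068505]), np.float64(86.58508751966482), array([0.10774416, 0.04228067]), (300.35107421875, 100.55258178710938))
```

View pics/w2.png

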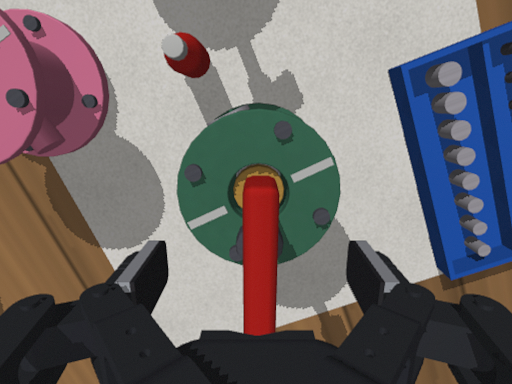

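The bar at (260,255) sits centred between the open jaws and parallel to them. Closing.

```bash
python3 -m crank '[[0,0,0,-2,1,0,0.2],[0,0,0,0,0,0,0.8],[0,0,0,0,0,0,0.8],[0,0,0,0,0,0,1],[0,0,0,0,0,0,1],[0,0,0,0,0,0,1],[0,0,0,0,0,0,1]]' 30; python3 goal.py 0.536 -0.138 0.386 4.5
```

```text
t: 5.18
tool_pos: [0.5372, -0.1379, 0.3933]
tool_rot: [2.585, 1.772, 0.008]
contact_force: [-1.0, 1.3, -0.4]
opening: 0.0154
t 5.1833 pos [ 0.5372 -0.1379  0.3933] q [-0.386 -0.11   1.792  0.     1.451 -0.017] F [-1.   1.3 -0.4] T [ 0.13  0.29 -0.  ] open 0.0154
tool x yaw 68.88 z ax [ 0.0087 -0.0031 -1.    ]
turn about tool z (deg): 64.3781727955285 rad 1.1236110816998146  alt -2.0179815718899787
shift now mm [-0.5 -1.1  7.3]
shift after turn [-1.2 -0.   7.3]
shift after turn [1.2 0.  7.3]
tilt fix in tool [ 0.0092 -0.0002  0.    ]
```

```bash
python3 -m crank '[[0.004,0,0.1,0,0,0,1],[0.004,0,0.1,0,0,0,1],[0,0,0.1,0,0,0,1],[0,0,0.1,0,0,0,1],[0,0,0.1,0,0,0,1],[0,0,0.1,0,0,0,1]]'; python3 goal.py 0.536 -0.138 0.393 4.5
```

```text
t: 5.68
tool_pos: [0.5375, -0.1383, 0.3932]
tool_rot: [3.008, 0.893, 0.005]
contact_force: [-0.9, 0.4, -0.3]
opening: 0.015
t 5.6833 pos [ 0.5375 -0.1383  0.3932] q [-3.860e-01 -1.080e-01  1.790e+00 -1.000e-03  1.455e+00  6.080e-01] F [-0.9  0.4 -0.3] T [-0.05  0.12  0.09] open 0.015
tool x yaw 33.06 z ax [ 0.0038 -0.0027 -1.    ]
turn about tool z (deg): 28.55547000021918 rad 0.4983869709582906  alt -2.643205682631503
shift now mm [-1.1 -1.1  0.2]
shift after turn [-1.4 -0.4  0.2]
shift after turn [1.4 0.4 0.2]
tilt fix in tool [ 0.0043 -0.0017  0.    ]
```

```bash
python3 -m crank '[[0.002,0,0.1,0,0,0,1],[0.002,0,0.1,0,0,0,1],[0,0,0.1,0,0,0,1],[0,0,0.1,0,0,0,1],[0,0,0.09,0,0,0,1],[0,0,0,0,0,0,1]]'; python3 goal.py 0.536 -0.138 0.393 4.5; python3 w.py 3
```

```text
t: 6.18
tool_pos: [0.5374, -0.1391, 0.3933]
tool_rot: [3.136, 0.096, 0.002]
contact_force: [-0.6, 1.1, -0.3]
opening: 0.0152
t 6.1833 pos [ 0.5374 -0.1391  0.3933] q [-0.387 -0.107  1.789 -0.003  1.457  1.123] F [-0.6  1.1 -0.3] T [-0.04  0.12 -0.06] open 0.0152
tool x yaw 3.5 z ax [ 0.0015 -0.0037 -1.    ]
turn about tool z (deg): -0.9981725170260489 rad -0.017421396925023713  alt 3.12417125666477
shift now mm [-1.3 -1.2  0.2]
shift after turn [-1.3 -1.2  0.2]
shift after turn [1.3 1.2 0.2]
tilt fix in tool [ 0.0038 -0.0012 -0.    ]
red (array([ 0.54000172, -0.13860932]), np.float64(3.394677535221348), array([0.08120544, 0.01491625]), (187.85174560546875, 35.468101501464844))
2982 (array([ 0.54650971, -0.19150134]), np.float64(6.012363327457223), array([0.12285302, 0.0332595 ]), (283.5797119140625, 83.77091979980469))
1494 (array([ 0.58532502, -0.13366779]), np.float64(4.261948464685275), array([0.03680988, 0.00784842]), (83.84436798095703, 18.09856414794922))
1194 (array([ 0.53566198, -0.08332346]), np.float64(4.888572496072328), array([0.12382457, 0.03238299]), (271.00738525390625, 73.12244415283203))
```

View pics/w3.png

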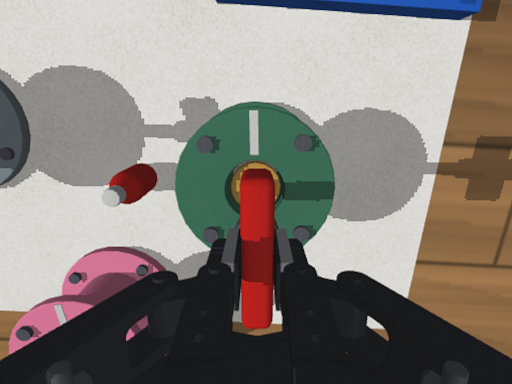

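The bar is at 3.4° and the marks at about 4.4°, so it's in line. Releasing straight, then rising.

```bash
python3 -m crank '[[0,0,0,0,0,0,0.4],[0,0,0,0,0,0,0],[0,0,0,0,0,0,-0.5],[0,0,0,0,0,0,-1],[0,0,0,0,0,0,-1]]'; python3 goal.py 0.536 -0.138 0.5 4.5; python3 w.py 4
```

```text
t: 6.65
tool_pos: [0.5376, -0.1391, 0.3932]
tool_rot: [3.136, 0.111, 0.004]
contact_force: [-0.4, -0.8, -0.2]
opening: 0.0731
t 6.65 pos [ 0.5376 -0.1391  0.3932] q [-0.387 -0.107  1.789 -0.002  1.456  1.114] F [-0.4 -0.8 -0.2] T [-0.04 -0.01 -0.04] open 0.0731
tool x yaw 4.04 z ax [ 0.0029 -0.0035 -1.    ]
turn about tool z (deg): -0.4562074758985091 rad -0.00796232252664166  alt 3.1336303310631517
shift now mm [  -1.2   -0.8 -106.8]
shift after turn [  -1.2   -0.8 -106.8]
shift after turn [   1.2    0.8 -106.8]
tilt fix in tool [ 0.0037 -0.0026 -0.    ]
red (array([ 0.53951143, -0.13710304]), np.float64(3.5830589600353733), array([0.0811807 , 0.01491645]), (187.88339233398438, 35.30611038208008))
1492 (array([ 0.58539825, -0.13377643]), np.float64(4.425804706923941), array([0.03691477, 0.00781338]), (84.13985443115234, 18.246309280395508))
3628 (array([ 0.5339536 , -0.18522735]), np.float64(171.66787831310597), array([0.14132833, 0.04725267]), (116.61326599121094, 312.3597717285156))
1604 (array([ 0.52536484, -0.09007844]), np.float64(19.567382406805848), array([0.13426553, 0.04260695]), (299.9070739746094, 99.57038116455078))
```

View pics/w4.png

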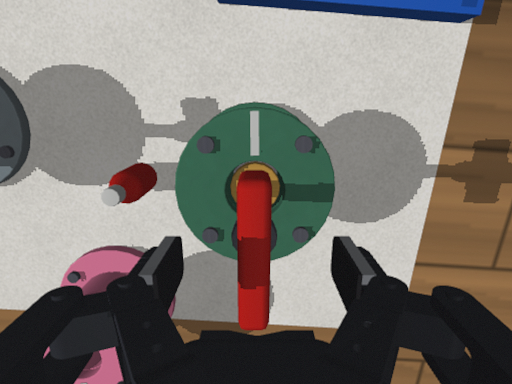

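```bash
python3 -m crank '[[0,0,0,0,0,-15,-1],[0,0,0,0,0,-30,-1],[0,0,0,0,0,-35,-1],[0,0,0,0,0,-30,-1],[0,0,0,0,0,0,-1]]'; python3 goal.py 0.536 -0.138 0.5 4.5; python3 w.py 5
```

```text
t: 7.12
tool_pos: [0.5369, -0.1385, 0.5033]
tool_rot: [-3.139, -0.113, 0.008]
contact_force: [-0.5, -0.2, 1.8]
opening: 0.0853
t 7.1167 pos [ 0.5369 -0.1385  0.5033] q [-0.386 -0.154  1.65  -0.002  1.65   1.112] F [-0.5 -0.2  1.8] T [-0.05 -0.05  0.06] open 0.0853
tool x yaw 4.12 z ax [-0.0052  0.     -1.    ]
turn about tool z (deg): -0.37509697039401146 rad -0.006546677147631192  alt 3.135045976442162
shift now mm [-0.8 -0.6  3.3]
shift after turn [-0.8 -0.6  3.3]
shift after turn [0.8 0.6 3.3]
tilt fix in tool [-0.0004  0.0052 -0.    ]
red (array([ 0.53860315, -0.13731538]), np.float64(3.60301081680862), array([0.07862474, 0.01496957]), (181.9051971435547, 35.68383026123047))
1536 (array([ 0.58543126, -0.13378213]), np.float64(4.221888896672141), array([0.03680076, 0.00803527]), (84.28759765625, 18.578731536865234))
3579 (array([ 0.53050772, -0.18594506]), np.float64(167.9493142127372), array([0.13926748, 0.04537485]), (112.31190490722656, 309.9800720214844))
1693 (array([ 0.52014456, -0.09034285]), np.float64(26.52339280699863), array([0.12818359, 0.03868628]), (295.3634033203125, 94.40328216552734))
```

View pics/w5.png

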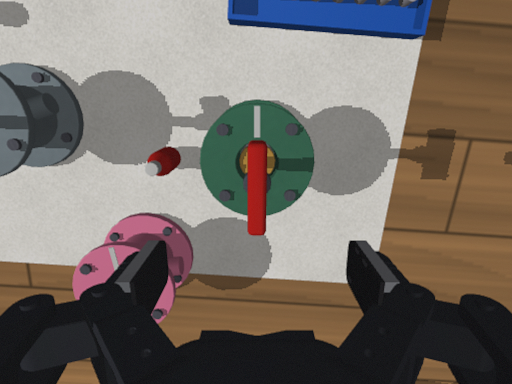

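```bash
python3 -m crank '[[0,0,0,-35,0,-15,-1],[0,0,0,-40,0,0,-1],[0,0,0,-40,0,0,-1],[0,0,0,-30,0,0,-1],[0,0,0,0,0,0,-1]]';  python3 - <<'E'
from h import *
from station import ctrl, eyes, spotter
ims=[]
for n in ["scene","top"]:
    p=eyes.get_image(n); ims.append(p["image"])
    for q in ["red_extension","green_housing","blue_handle_end"]:
        print(n,q,[(r["confidence"],r["centre"]) for r in spotter.mark_of(q,p)],[(r["confidence"],r["centre"]) for r in spotter.look_for(q,p)])
a=rect(p,0.235,(0.535,-0.138)); hs=cv2.cvtColor(a[0],cv2.COLOR_RGB2HSV); m=((hs[...,0]<8)|(hs[...,0]>172))&(hs[...,1]>150)&(hs[...,2]>70)
k,l,st,_=cv2.connectedComponentsWithStats(m.astype(np.uint8)); print("red",line(l==1+np.argmax(st[1:,4]),a[1]))
c=np.hstack([cv2.resize(ims[0][160:310,190:340],(400,400)),cv2.resize(ims[1][110:260,235:385],(400,400))])
cv2.imwrite("pics/end.png",c[:,:,::-1])
E
```

```text
t: 7.58
tool_pos: [0.39, -0.1495, 0.5089]
tool_rot: [-3.132, -0.119, 0.032]
contact_force: [0.3, -0.2, -0.2]
opening: 0.085
scene red_extension [] [(0.83, [0.5405, -0.1414, 0.2159])]
scene green_housing [(0.81, [0.3467, 0.0304, -0.0024]), (0.61, [0.5354, -0.1347, 0.0009])] [(0.79, [0.5485, -0.1666, 0.1066]), (0.67, [0.3577, 0.0069, 0.0849])]
scene blue_handle_end [(0.94, [0.5923, 0.2265, 0.2213])] [(0.93, [0.5605, 0.2022, 0.2124])]
top red_extension [(0.79, [0.5363, -0.1397, 0.0165])] [(0.67, [0.5311, -0.1352, 0.2308])]
top green_housing [(0.86, [0.5355, -0.1384, 0.002]), (0.55, [0.3417, 0.0301, -0.0025])] [(0.73, [0.5199, -0.1238, 0.114]), (0.68, [0.3444, 0.0352, 0.1085]), (0.46, [0.5344, -0.1342, 0.2288])]
top blue_handle_end [(0.8, [0.6029, 0.2157, 0.2226])] [(0.95, [0.5653, 0.199, 0.2327])]
red (array([ 0.53294961, -0.13701117]), np.float64(3.5946631630470733), array([0.07518398, 0.01650843]), (176.26913452148438, 41.70552062988281))
```

View pics/end.png

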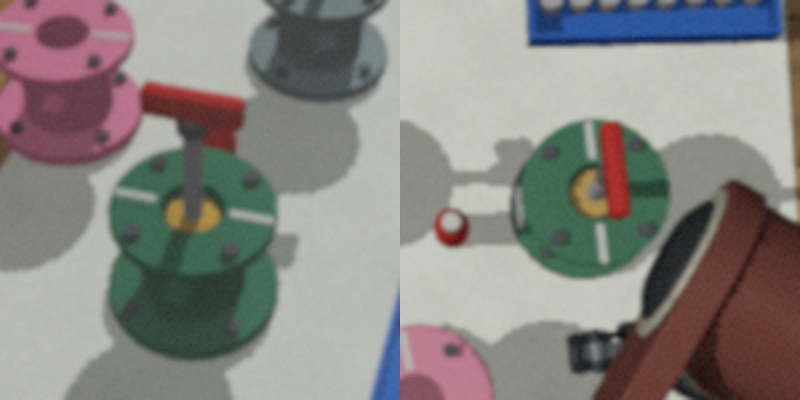

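The extension stands upright with its handle parallel to the marks, and the network puts its origin at z ≈ 0.017. The blue handle hasn't moved and the gripper is clear.

```bash
python3 -c "
from station import ctrl
print(ctrl.finish_job())"
```

```text
the job is handed in; nothing more can be done
None
```

I gripped the red handle across its bar and turned it about 65° clockwise, until it lined up with the green housing's marks. Then I let go, backed the arm clear and handed the job in at about 8 s of the 35 s allowed.

**Last checks:**
- **Alignment:** the handle stood at 3.6° in both the top and wrist views, against 4.2–4.5° for the marks.
- **Position:** the handle's centre was within the cameras' accuracy of where it started. The network put its origin at z ≈ 0.017 m and about 2 mm from the bore axis, so the extension is seated and upright.
- **Blue extension:** its handle end was unchanged within the network's accuracy, about 4 mm.

**Not confirmed:**
- **Nut angle:** I could not measure it directly. I infer it from the handle's turn, less up to 7° of socket play.
- **Rise on closing:** the tool rose about 6.5 mm as the jaws closed, perhaps from a fingertip touching the collar. The measured force at the end of that move was only about 2 N. The handle looked the same size before and after release, so I don't think the extension was lifted.
- **Network misses:** it sometimes ranked the pink housing first as "green_housing"; I ignored that. It gave no origin for the red extension in the scene view.

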